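# Knock a stuck sugar block out of its mould

## Robot

A 6-joint arm with a two-finger parallel gripper is mounted at the origin on a cart in front of the work surface, level with it; the furniture and walls round the work are solid. World frame = base frame: x ahead of the robot, y to its left, z up, the work surface at z = 0. Lengths are in m, angles in rad, forces in N, time in s.
With the tool pointing down it reaches from about 0.325 to 0.75 m from the base axis. Payload 7.6 kg.
Tool frame: the origin (TCP) lies between the finger pads; the fingertips stand ctrl.finger_overhang ahead of it and the grasp point (between the pads) lies 8 mm behind it (ctrl.finger_overhang is the distance from the TCP to the fingertips, in m); z points along the fingers, y is the direction in which the jaws open and shut (so a half turn about z gives the same grasp; the last joint's range is limited). The gripper opens to 85 mm and grips with 20 to 120 N. Pads are 22 mm wide; open, the fingers measure 114 mm over their backs; the gripper's body (76 mm by 85 mm) begins 54 mm behind the grasp point. The pads swing forward as they close: fully open they stand 13 mm farther back than shut.
Start: joints at [1.077, 0.052, 1.401, -0, 1.689, -0.07], TCP at [0.216, 0.479, 0.214] pointing down, gripper open.
Joint ranges: [-2.9, 2.9], [-0.91, 2.17], [0.12, 2.37], [-1.06, 4.2], [0.26, 2.73], [-2.93, 2.93]. Speed limits (rad/s): [2.57, 2.57, 3.01, 3.14, 3.14, 3.14].

## Interface

Orientations are given as a unit quaternion [w, x, y, z].
In Python, from bench import ctrl, viewer gives the robot as it stands. The module is installed in compiled form; this text tells all that it offers.
- The arm moves only by the tool drive_tool, never from a script. Its argument "moves" is a list of rows, each an object of numbers: "ax", "ay", "az": the turn, a rotation vector about the tool's x, y, z in rad; "tx", "ty", "tz": the shift along the tool's x, y, z in m; "fingers": the closure, from -1 (fully open) to 1 (shut), so that 0 is half open. In form: [{"ax": .., "ay": .., "az": .., "tx": .., "ty": .., "tz": .., "fingers": ..}, ...]. A call has 1 to 8 rows; each row shifts and turns the commanded pose from where the row before left it, along the tool's axes as they then stand; what a row does not reach is not made up. A row lasts 1/8 s, in which the tool goes at most 62.5 mm and 10.7 degrees, less where a joint would pass 70% of its speed; a pose out of reach is approached as far as the arm can. A call is refused whole if a number of a shift passes 0.0625 or a number of a turn 0.188, either way. A call with a gripper value outside its range is refused whole. The fingers move at their own pace and stop on an object; the grip force is fixed at half the most. Time passes only in rows, so rows that do not move let the fingers close. It gives the time, the measured TCP pose, the force and the opening at its end, in the units of the state.
- ctrl.get_obs(): the state, without advancing time (a new reading comes with each control period).
- viewer.grab_frame(name): name is "side" or "top"; returns a dict with "frame" (400x640x3 uint8, red, green, blue), "z_map" (400x640 float32, m along the optical axis (not along the pixel's ray), 0 where there is no reading), "camera_matrix" (3x3 intrinsics, pixels), "position" and "orientation" of the camera in the world. Camera axes: x right, y down, z forward; pixel columns grow to the right and rows downward; lengths in m; the calibration is good to about 2 mm. A picture is of the moment at which its call begins.
- ctrl.job_done(): hands the job in, once; it reports no verdict.
The state is a dict: "time": time; "joint_positions": joint angles; "dq": joint speeds; "tau": joint torques, N m; "tool_pos": TCP position; "eef_rot": TCP orientation; "wrist_force": force on the tool from outside, world axes, zero at the start; "ft_torque": the same for the moment, N m; "opening": finger opening in m.
Only numpy, scipy, OpenCV 4.12 (cv2) and the standard library are available. Lean on these libraries where they do the work, as an engineer would, in place of code of your own. Each camera call takes 0.05 s, during which the arm holds its last target.

## Task

A block of cane sugar is stuck in the white mould. Lift the red T-handle all the way up so that the knockout rod pushes the block out, then take the block and set it down gently in the wooden tray, flat, same side up, its long side along the tray's long side, and let go of it. After that push the T-handle fully back down so the mould is ready for the next batch, and leave the other things and the tray where they stand.

Things in the scene. Friction and masses are not known exactly. Their poses are not given: they have to be found in the camera images.
- mould_stand: Fixed stand: dark base plate 120 x 232 x 8 mm, four legs, white mould 79 x 117 mm (x, y), top at z = 115 mm. Origin on the worktop under the middle of the cavity; z up, y along the cavity's length, T-handle on the -y side. Cavity 49 x 87 mm, 40 deep, with a hole in its floor for the knockout rod (18 mm thick). Spring clips at its two ends hold the block with about 6 N of friction.
- knockout (a joint): Height in m of the knockout (rod, crosshead and T-handle in one piece, moving straight up): 0 = fully down, 0.034 = fully up at its stop. Friction of 6 N keeps it where it is left, also with the block on it. Lifting it under the stuck block takes about 16 N, pushing it down empty about 5 N.
- handle_grip (a point): Middle of the T-handle's red crossbar: round, 16 mm thick, 90 mm long, level, along the stand's x axis, at the stand's (0, -130) mm; 150 mm above the worktop when down, 184 mm when up. A column 12 mm thick holds it from below at its middle. Nothing stands beside or above the bar.
- sugar_block: Golden-brown block scored on top, 46 x 84 x 40 mm (x, y, z), about 0.18 kg. Origin: centre of its underside; z up, y along its length, axes parallel to the stand's at first. At first it fills the cavity, top flush with the mould's, underside at z = 75 mm; with the knockout fully up it stands 34 mm out of the mould, its lowest 6 mm still in the cavity, and stays there.
- tray: Loose shallow wooden tray, 140 x 180 mm (x, y) outside, 0.6 kg, floor 6 mm thick, rim 16 mm high over the worktop and 6 mm thick (inside 128 x 168 mm). Origin: centre of its underside, z up, y along its length.
- garlic: Bystander: garlic bulb, 56 mm; origin at the centre of its underside.
- spice_jar: Bystander: spice jar with white cap, 47 mm across, 98 mm tall; origin at the centre of its underside.
- tomato_tin: Bystander: tin, 75 mm across, 58 mm tall; origin at the centre of its underside.
- food_tub: Bystander: clear food tub with red lid, 89 x 119 x 56 mm; origin at the centre of its underside.

How it is judged:
By the outcome, as a careful person would: the job done as asked, in the order asked, and still so for the second after the job is handed in, with the robot touching nothing.
It also fails if it takes over 64 s, if anything falls off the work surface, if the arm or the gripper's body presses on something with over 40 N, if the wrist force passes 120 N, or if a joint passes its speed limit or range.

## Working session

There is one attempt and no reset: what is moved stays moved. The work goes in short steps, Python scripts to look and compute and a tool call to move; the robot and the scene stay as the last step left them, time stands still between calls to the robot, and variables do not carry over. Pictures are saved under pics/ and viewed, and the job is handed in when it is done.

Besides the shell and the picture viewer there is one more tool, called after ">>>" as name(argument=value, ...), one argument or row to a line, values as JSON. drive_tool: Moves the arm, as the interface text tells. Its arguments: {"type":"object","properties":{"moves":{"type":"array","items":{"type":"object","properties":{"ax":{"type":"number"},"ay":{"type":"number"},"az":{"type":"number"},"tx":{"type":"number"},"ty":{"type":"number"},"tz":{"type":"number"},"fingers":{"type":"number"}}}}},"required":["moves"]}

```bash
mkdir -p pics; ls
python3 - <<'E'
from bench import ctrl, viewer
import cv2, numpy as np
print(ctrl.get_obs(), ctrl.finger_overhang)
for n in ("side","top"):
    d=viewer.grab_frame(n)
    cv2.imwrite(f"pics/{n}0.png",d["frame"][:,:,::-1])
    print(n,d["camera_matrix"],d["position"],d["orientation"])
    np.savez(f"{n}0.npz",**{k:np.array(v) for k,v in d.items()})
E
```

```text
pics
{'time': 0.0, 'joint_positions': array([ 1.07669100e+00,  5.28459532e-02,  1.40172753e+00, -6.05703939e-06,
        1.68857443e+00, -7.03044106e-02]), 'dq': array([ 0.00131634,  0.00036846, -0.00137342, -0.00170492, -0.00054342,
        0.00111384]), 'tau': array([ 5.14092408e-04, -3.81676805e+01, -3.60175359e+01, -3.49047536e-05,
        6.32193085e-03, -1.61933843e-05]), 'tool_pos': array([0.21572507, 0.47827921, 0.21316621]), 'eef_rot': array([-2.13660616e-04,  2.10318511e-01,  9.77632610e-01, -7.47706575e-04]), 'wrist_force': array([-0.04184522,  0.51391905, -0.12849575]), 'ft_torque': array([-0.0143512 , -0.0229098 , -0.00062695]), 'opening': 0.08506074723939049} 0.011
side [[488.13773545   0.         313.37190074]
 [  0.         488.13773545 202.84197777]
 [  0.           0.           1.        ]] [0.03113687 1.00016383 1.16599142] [ 0.10128116 -0.25935421  0.88275994 -0.37843417]
top [[519.22514011   0.         320.57993898]
 [  0.         519.22514011 199.33380668]
 [  0.           0.           1.        ]] [0.44238145 0.08401743 1.5559434 ] [ 0.03397574 -0.70476546  0.70773331 -0.03556472]
```

View pics/side0.png

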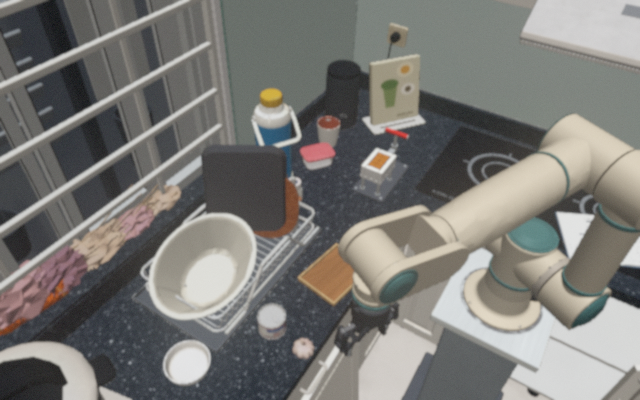

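View pics/top0.png

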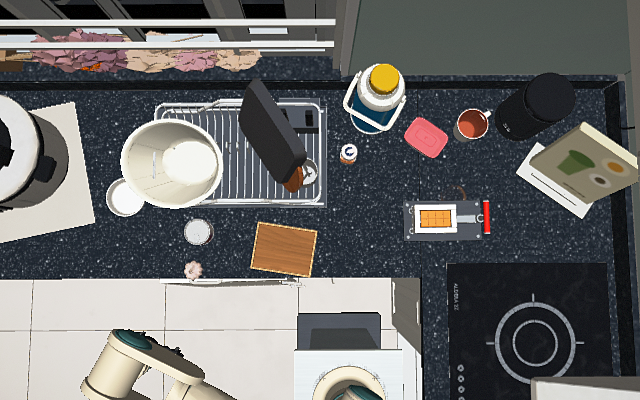

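The side view shows the stand at about (385,170), with the red handle at (397,132). The tray at (335,275) is partly behind the arm. The top view shows the mould at (436,219), the red bar at (487,217) and the tray at (284,249), all unobstructed. I'll measure these next.

```bash
cat > h.py <<'E'
import numpy as np, cv2
from scipy.spatial.transform import Rotation as R
def load(n): return dict(np.load(n))
def rot(d):
    q=d["orientation"]; return R.from_quat([q[1],q[2],q[3],q[0]]).as_matrix()
def ray(d,uv,z):
    uv=np.atleast_2d(uv).astype(float); K=d["camera_matrix"]
    r=np.c_[(uv[:,0]-K[0,2])/K[0,0],(uv[:,1]-K[1,2])/K[1,1],np.ones(len(uv))]@rot(d).T
    p=d["position"]; return p+r*((z-p[2])/r[:,2])[:,None]
def zpts(d,mask):
    v,u=np.nonzero(mask&(d["z_map"]>0)); K=d["camera_matrix"]; z=d["z_map"][v,u]
    c=np.c_[(u-K[0,2])/K[0,0]*z,(v-K[1,2])/K[1,1]*z,z]
    return c@rot(d).T+d["position"]
def biggest(m):
    c,_=cv2.findContours(m.astype(np.uint8),cv2.RETR_EXTERNAL,cv2.CHAIN_APPROX_NONE)
    return max(c,key=cv2.contourArea)
def box(m): 
    return m[1:]
def rect(d,m,z):
    c=biggest(m)[:,0]
    P=ray(d,c,z)[:,:2].astype(np.float32)*1000
    (cx,cy),s,a=cv2.minAreaRect(P); return (cx,cy),s,a
def win(d,u0,u1,v0,v1):
    m=np.zeros(d["frame"].shape[:2],bool); m[v0:v1,u0:u1]=1; return m
E
python3 - <<'E'
from h import *
d=load("top0.npz"); f=d["frame"]; hsv=cv2.cvtColor(f,cv2.COLOR_RGB2HSV); H,S,V=[hsv[...,i].astype(int) for i in range(3)]
def rep(name,m,z):
    p=zpts(d,m); print(name,m.sum(),"rect",rect(d,m,z),"zmed",np.median(p[:,2]))
w=win(d,400,500,195,245)
rep("red",w&win(d,478,500,195,245)&((H<8)|(H>172))&(S>150)&(V>90),.154)
white=w&(V>170)&(S<60)&win(d,405,462,195,245)
m=white.copy(); rep("mould",m,.115)
rep("sugar",win(d,415,455,205,232)&(S>90)&(H>8)&(H<30)&(V>110),.115)
rep("tray",win(d,240,325,215,285)&(H>4)&(H<25)&(S>70),.016)
base=win(d,400,482,195,245)&(V>60)&(S<80)
rep("lid",win(d,395,455,110,165)&((H<8)|(H>168))&(S>80),.056)
for u,v in [(348,153),(198,232),(193,270),(472,123),(380,95),(545,100),(300,175),(270,120),(350,60),(400,60),(590,160),(500,340),(310,100),(170,20),(580,390)]:
    p=zpts(d,win(d,u-1,u+2,v-1,v+2)); print((u,v),np.median(p,0).round(3))
cv2.imwrite("pics/crop0.png",cv2.resize(f[190:290,230:500,::-1],None,fx=2.9,fy=2.9,interpolation=cv2.INTER_NEAREST))
# heightmap
p=zpts(d,win(d,400,500,195,245));
E
```

```text
red 177 rect ((531.0867309570312, -367.4817810058594), (81.2935791015625, 15.66492748260498), 0.47698071599006653) zmed 0.15561364312610726
mould 680 rect ((531.2218017578125, -244.60830688476562), (130.52513122558594, 77.95005798339844), 89.76396179199219) zmed 0.11393592081094428
sugar 487 rect ((531.180908203125, -238.61476135253906), (81.15176391601562, 44.54167556762695), 89.75898742675781) zmed 0.1143249008093743
tray 2907 rect ((447.9718322753906, 190.2620391845703), (179.96719360351562, 141.55160522460938), 80.89916229248047) zmed 0.006443401108800817
lid 1169 rect ((772.9180297851562, -229.23068237304688), (118.89864349365234, 91.46705627441406), 53.855228424072266) zmed 0.050367568398763995
(348, 153) [0.719 0.002 0.097]
(198, 232) [0.497 0.435 0.053]
(193, 270) [0.388 0.45  0.047]
(472, 123) [ 0.824 -0.379  0.017]
(380, 95) [ 0.821 -0.066  0.316]
(545, 100) [ 0.827 -0.5    0.249]
(300, 175) [0.636 0.134 0.229]
(270, 120) [0.758 0.203 0.324]
(350, 60) [ 0.954 -0.     0.193]
(400, 60) [ 0.954 -0.135  0.194]
(590, 160) [ 0.681 -0.642  0.182]
(500, 340) [ 0.18  -0.443  0.005]
(310, 100) [0.874 0.11  0.098]
(170, 20) [0.982 0.432 0.385]
(580, 390) [ 0.21  -0.348  0.669]
```

View pics/crop0.png

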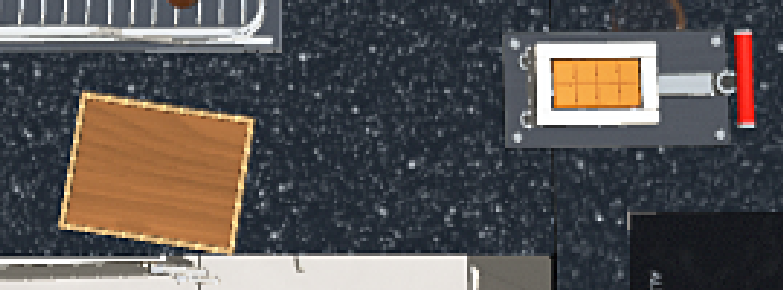

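Run:
```python
from h import *
d=load("top0.npz")
P=zpts(d,win(d,500,640,300,400)); q=P[P[:,2]>.3]; print("hood",q.min(0),q.max(0))
P=zpts(d,win(d,60,300,300,400)); q=P[P[:,2]>.3]; print("arm top",len(q),q.min(0),q.max(0), q[q[:,2].argmax()])
s=load("side0.npz"); P=zpts(s,win(s,340,640,110,330)); P=P[(P[:,2]>.1)&(P[:,0]<.35)&(P[:,1]>-.2)]; r=np.hypot(P[:,0],P[:,1])
for a in np.arange(0,.7,.1):
    k=(r>a)&(r<a+.1); print("arm r",round(a,1),k.sum(),P[k,2].max() if k.any() else None)
P=zpts(s,win(s,500,640,0,90)); q=P[(P[:,0]<.5)]; print("hood side",q.min(0),q.max(0))
# heights around handle
for v in (210,214,218,222):
    print(v,[ (u,*zpts(d,win(d,u,u+1,v,v+1))[0].round(3)) for u in range(458,496,3)])
# red bar in side view
hsv=cv2.cvtColor(s["frame"],cv2.COLOR_RGB2HSV);H,S,V=[hsv[...,i].astype(int) for i in range(3)]
m=win(s,380,415,122,142)&((H<8)|(H>172))&(S>130); c=biggest(m)[:,0]; print("bar side",m.sum(),ray(s,c.mean(0),.150), cv2.minAreaRect(ray(s,c,.150)[:,:2].astype(np.float32)*1000))
m=win(s,365,400,148,175)&(S>120)&(H>8)&(H<30)&(V>100);print("sugar side",cv2.minAreaRect(ray(s,biggest(m)[:,0],.115)[:,:2].astype(np.float32)*1000))
```

```text
hood [ 0.18422918 -0.48561104  0.59947818] [ 0.22025111 -0.281615    0.70998926]
arm top 5728 [0.14217751 0.24954043 0.3003292 ] [0.29062391 0.54417307 0.56126332] [0.26809364 0.45068914 0.56126332]
arm r 0.0 6211 0.6181718462550787
arm r 0.1 10525 0.6199898032867782
arm r 0.2 4711 0.5824820242366231
arm r 0.3 2932 0.5625921578290982
arm r 0.4 4008 0.5550967369791842
arm r 0.5 5449 0.5583435482688001
arm r 0.6 0 None
hood side [-0.13179446 -0.83047188  0.18048862] [ 0.3891835  -0.27588242  0.71484766]
210 [(458, np.float64(0.561), np.float64(-0.33), np.float64(0.01)), (461, np.float64(0.561), np.float64(-0.339), np.float64(0.009)), (464, np.float64(0.561), np.float64(-0.349), np.float64(0.008)), (467, np.float64(0.561), np.float64(-0.358), np.float64(0.006)), (470, np.float64(0.561), np.float64(-0.366), np.float64(0.009)), (473, np.float64(0.561), np.float64(-0.375), np.float64(0.012)), (476, np.float64(0.561), np.float64(-0.386), np.float64(0.004)), (479, np.float64(0.561), np.float64(-0.394), np.float64(0.007)), (482, np.float64(0.562), np.float64(-0.405), np.float64(-0.001)), (485
[... 2362 characters left out ...]
2), np.float64(-0.363), np.float64(0.076)), (479, np.float64(0.52), np.float64(-0.365), np.float64(0.098)), (482, np.float64(0.526), np.float64(-0.405), np.float64(-0.004)), (485, np.float64(0.517), np.float64(-0.363), np.float64(0.155)), (488, np.float64(0.517), np.float64(-0.372), np.float64(0.154)), (491, np.float64(0.525), np.float64(-0.43), np.float64(0.003)), (494, np.float64(0.526), np.float64(-0.441), np.float64(-0.003))]
bar side 87 [[ 0.52729736 -0.36718161  0.15      ]] ((529.2371215820312, -368.20587158203125), (76.9073715209961, 27.89019203186035), 2.0384199619293213)
sugar side ((525.550537109375, -234.70587158203125), (37.99726867675781, 69.56731414794922), 1.1516581773757935)
```

>>> drive_tool(
  moves=[
    {"az": 0.1812,"tz": -0.006,"fingers": -0.2},
    {"az": 0.1812,"tz": -0.006,"fingers": -0.2},
    {"az": 0.1812,"tz": -0.006,"fingers": -0.2},
    {"az": 0.1812,"tz": -0.006,"fingers": -0.2},
    {"az": 0.1812,"tz": -0.006,"fingers": -0.2},
    {"az": 0.1812,"tz": -0.006,"fingers": -0.2},
    {"az": 0.1812,"tz": -0.006,"fingers": -0.2},
    {"az": 0.1812,"tz": -0.006,"fingers": -0.2},
  ],
)

```text
schema error: expected keys ax, ay, az, tx, ty, tz, fingers
```

>>> drive_tool(
  moves=[
    {"az": 0.1812,"fingers": -0.2},
    {"az": 0.1812,"fingers": -0.2},
    {"az": 0.1812,"fingers": -0.2},
    {"az": 0.1812,"fingers": -0.2},
    {"az": 0.1812,"fingers": -0.2},
    {"az": 0.1812,"fingers": -0.2},
    {"az": 0.1812,"fingers": -0.2},
  ],
)

```text
schema error: expected keys ax, ay, az, tx, ty, tz, fingers
```

>>> drive_tool(
  moves=[
    {"ax": 0,"ay": 0,"az": 0.1812,"tx": 0,"ty": 0,"tz": -0.006,"fingers": -0.2},
    {"ax": 0,"ay": 0,"az": 0.1812,"tx": 0,"ty": 0,"tz": -0.006,"fingers": -0.2},
    {"ax": 0,"ay": 0,"az": 0.1812,"tx": 0,"ty": 0,"tz": -0.006,"fingers": -0.2},
    {"ax": 0,"ay": 0,"az": 0.1812,"tx": 0,"ty": 0,"tz": -0.006,"fingers": -0.2},
    {"ax": 0,"ay": 0,"az": 0.1812,"tx": 0,"ty": 0,"tz": -0.006,"fingers": -0.2},
    {"ax": 0,"ay": 0,"az": 0.1812,"tx": 0,"ty": 0,"tz": -0.006,"fingers": -0.2},
    {"ax": 0,"ay": 0,"az": 0.1812,"tx": 0,"ty": 0,"tz": -0.006,"fingers": -0.2},
    {"ax": 0,"ay": 0,"az": 0.1812,"tx": 0,"ty": 0,"tz": -0.006,"fingers": -0.2},
  ],
)

```text
time: 1.1
tool_pos: [0.2158, 0.4784, 0.2617]
eef_rot: [0.0, 0.807, 0.59, -0.0]
wrist_force: [-0.5, 1.3, -0.5]
opening: 0.051
```

>>> drive_tool(
  moves=[
    {"ax": 0,"ay": 0,"az": 0.1812,"tx": 0,"ty": 0,"tz": 0,"fingers": -0.2},
    {"ax": 0,"ay": 0,"az": 0.1812,"tx": 0,"ty": 0,"tz": 0,"fingers": -0.2},
    {"ax": 0,"ay": 0,"az": 0.1812,"tx": 0,"ty": 0,"tz": 0,"fingers": -0.2},
    {"ax": 0,"ay": 0,"az": 0.1812,"tx": 0,"ty": 0,"tz": 0,"fingers": -0.2},
    {"ax": 0,"ay": 0,"az": 0.1812,"tx": 0,"ty": 0,"tz": 0,"fingers": -0.2},
    {"ax": 0,"ay": 0,"az": 0.1812,"tx": 0,"ty": 0,"tz": 0,"fingers": -0.2},
    {"ax": 0,"ay": 0,"az": 0.1812,"tx": 0,"ty": 0,"tz": 0,"fingers": -0.2},
  ],
)

```text
time: 1.98
tool_pos: [0.2158, 0.4784, 0.2615]
eef_rot: [0.0, 1.0, -0.003, -0.0]
wrist_force: [-0.7, 0.7, 0.1]
opening: 0.051
```

>>> drive_tool(
  moves=[
    {"ax": 0,"ay": 0,"az": 0,"tx": 0.02,"ty": 0.053,"tz": 0,"fingers": -0.2},
    {"ax": 0,"ay": 0,"az": 0,"tx": 0.02,"ty": 0.053,"tz": 0,"fingers": -0.2},
    {"ax": 0,"ay": 0,"az": 0,"tx": 0.02,"ty": 0.053,"tz": 0,"fingers": -0.2},
    {"ax": 0,"ay": 0,"az": 0,"tx": 0.02,"ty": 0.053,"tz": 0,"fingers": -0.2},
    {"ax": 0,"ay": 0,"az": 0,"tx": 0.02,"ty": 0.053,"tz": 0,"fingers": -0.2},
    {"ax": 0,"ay": 0,"az": 0,"tx": 0.02,"ty": 0.053,"tz": 0,"fingers": -0.2},
    {"ax": 0,"ay": 0,"az": 0,"tx": 0.02,"ty": 0.053,"tz": 0,"fingers": -0.2},
    {"ax": 0,"ay": 0,"az": 0,"tx": 0.02,"ty": 0.053,"tz": 0,"fingers": -0.2},
  ],
)

```text
time: 2.98
tool_pos: [0.3759, 0.0527, 0.2618]
eef_rot: [-0.0, 1.0, -0.0, 0.0]
wrist_force: [-0.2, 0.8, -0.4]
opening: 0.0513
```

>>> drive_tool(
  moves=[
    {"ax": 0,"ay": 0,"az": 0,"tx": 0.02,"ty": 0.053,"tz": 0,"fingers": -0.2},
    {"ax": 0,"ay": 0,"az": 0,"tx": 0.02,"ty": 0.053,"tz": 0,"fingers": -0.2},
    {"ax": 0,"ay": 0,"az": 0,"tx": 0.02,"ty": 0.053,"tz": 0,"fingers": -0.2},
    {"ax": 0,"ay": 0,"az": 0,"tx": 0.02,"ty": 0.053,"tz": 0,"fingers": -0.2},
    {"ax": 0,"ay": 0,"az": 0,"tx": 0.02,"ty": 0.053,"tz": 0,"fingers": -0.2},
    {"ax": 0,"ay": 0,"az": 0,"tx": 0.02,"ty": 0.053,"tz": 0,"fingers": -0.2},
    {"ax": 0,"ay": 0,"az": 0,"tx": 0.02,"ty": 0.053,"tz": 0,"fingers": -0.2},
    {"ax": 0,"ay": 0,"az": 0,"tx": 0,"ty": 0,"tz": 0,"fingers": -0.2},
  ],
)

```text
time: 3.98
tool_pos: [0.5154, -0.3193, 0.2579]
eef_rot: [-0.002, 1.0, -0.002, -0.003]
wrist_force: [-0.2, 1.2, -0.6]
opening: 0.0514
```

>>> drive_tool(
  moves=[
    {"ax": 0,"ay": 0,"az": 0,"tx": 0.0145,"ty": 0.0515,"tz": 0,"fingers": -0.2},
    {"ax": 0,"ay": 0,"az": 0,"tx": 0,"ty": 0,"tz": 0.02,"fingers": -0.2},
    {"ax": 0,"ay": 0,"az": 0,"tx": 0,"ty": 0,"tz": 0.03,"fingers": -0.2},
    {"ax": 0,"ay": 0,"az": 0,"tx": 0,"ty": 0,"tz": 0.02,"fingers": -0.2},
    {"ax": 0,"ay": 0,"az": 0,"tx": 0,"ty": 0,"tz": 0,"fingers": -0.2},
  ],
)

```text
time: 4.6
tool_pos: [0.5296, -0.3666, 0.1903]
eef_rot: [-0.001, 1.0, 0.0, -0.001]
wrist_force: [0.3, 0.2, -0.3]
opening: 0.0512
```

```bash
cat > snap.py <<'E'
import sys
from bench import ctrl, viewer
import cv2, numpy as np
def snap(n,tag):
    d=viewer.grab_frame(n); np.savez(f"{n}{tag}.npz",**{k:np.array(v) for k,v in d.items()}); return d
tag=sys.argv[1]; u0,u1,v0,v1=map(int,sys.argv[2:6]); a,b,c,e=map(int,sys.argv[6:10])
s=snap("side",tag)["frame"][v0:v1,u0:u1,::-1]; t=snap("top",tag)["frame"][c:e,a:b,::-1]
f=lambda i: cv2.resize(i,(390,int(i.shape[0]*390/i.shape[1])),interpolation=cv2.INTER_CUBIC)
s,t=f(s),f(t); h=max(len(s),len(t)); im=np.zeros((h,790,3),np.uint8); im[:len(s),:390]=s; im[:len(t),400:]=t
cv2.imwrite(f"pics/p{tag}.png",im)
o=ctrl.get_obs(); print(o["time"],o["tool_pos"].round(4),o["eef_rot"].round(4),o["wrist_force"].round(2),o["joint_positions"].round(3))
E
python3 snap.py 1 330 460 80 210 390 520 170 290
```

```text
4.7 [ 0.5305 -0.3676  0.1933] [3.e-04 1.e+00 2.e-04 6.e-04] [-0.49  0.02  0.71] [-0.663  0.402  1.037  0.     1.701  0.907]
```

View pics/p1.png

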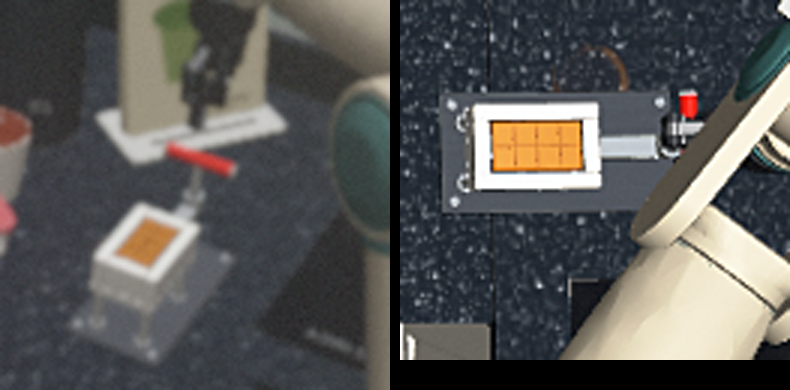

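The side view (left) has the open fingers directly above the middle of the red bar at (200,155). The top view shows the bar partly behind the gripper. I'll go down and grip.

>>> drive_tool(
  moves=[
    {"ax": 0,"ay": 0,"az": 0,"tx": 0,"ty": 0,"tz": 0.02,"fingers": -0.2},
    {"ax": 0,"ay": 0,"az": 0,"tx": 0,"ty": 0,"tz": 0.02,"fingers": -0.2},
    {"ax": 0,"ay": 0,"az": 0,"tx": 0,"ty": 0,"tz": 0.0095,"fingers": -0.2},
    {"ax": 0,"ay": 0,"az": 0,"tx": 0,"ty": 0,"tz": 0,"fingers": -0.2},
    {"ax": 0,"ay": 0,"az": 0,"tx": 0,"ty": 0,"tz": 0,"fingers": 1},
    {"ax": 0,"ay": 0,"az": 0,"tx": 0,"ty": 0,"tz": 0,"fingers": 1},
    {"ax": 0,"ay": 0,"az": 0,"tx": 0,"ty": 0,"tz": 0,"fingers": 1},
    {"ax": 0,"ay": 0,"az": 0,"tx": 0,"ty": 0,"tz": 0,"fingers": 1},
  ],
)

```text
time: 5.7
tool_pos: [0.5303, -0.368, 0.1427]
eef_rot: [0.0, 1.0, -0.0, 0.0]
wrist_force: [-0.4, -0.0, 0.4]
opening: 0.0003
```

```bash
python3 snap.py 2 360 430 90 160 450 520 190 250
```

```text
5.8 [ 0.5302 -0.368   0.1425] [-0.e+00  1.e+00 -1.e-04  1.e-04] [-0.04 -0.47  0.12] [-0.664  0.422  1.112  0.     1.607  0.907]
```

View pics/p2.png

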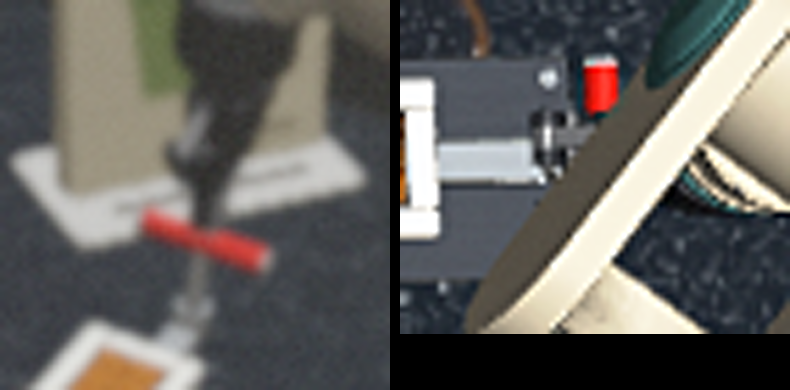

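Run:
```python
from h import *
o=np.array([.5302,-.368,.1425])
for n in ("top","side"):
    d=load(n+"2.npz"); K=d["camera_matrix"]
    for p in (o,o-[0,0,.011],[.53,-.368,.15]):
        c=rot(d).T@(np.array(p)-d["position"]); print(n,p,(K@c/c[2])[:2].round(1))
    f=d["frame"]; hsv=cv2.cvtColor(f,cv2.COLOR_RGB2HSV);H,S,V=[hsv[...,i].astype(int) for i in range(3)]
    w=win(d,470,500,195,245) if n=="top" else win(d,360,430,90,160)
    P=zpts(d,w); 
    m=w&((H<8)|(H>172))&(S>130); p=zpts(d,m); print("red",p.min(0),p.max(0),np.median(p,0))
    v,u=np.nonzero(w&(d["z_map"]>0)); 
    k=(abs(P[:,0]-.53)<.06)&(abs(P[:,1]+.36)<.07)&(P[:,2]>.12)&(P[:,2]<.3)
    for a in np.arange(.12,.26,.01):
        q=P[k&(P[:,2]>=a)&(P[:,2]<a+.01)]; 
        if len(q): print(n,round(a,2),len(q),q.min(0).round(3),q.max(0).round(3),np.median(q,0).round(3))
```

```text
top [ 0.5302 -0.368   0.1425] [485.1 217.5]
top [ 0.5302 -0.368   0.1315] [483.8 217.8]
top [0.53, -0.368, 0.15] [486.  217.4]
red [ 0.53590908 -0.37366137  0.14698744] [ 0.57189691 -0.29466918  0.39460778] [ 0.56198742 -0.36503334  0.15521645]
top 0.14 3 [ 0.55  -0.364  0.147] [ 0.57  -0.361  0.15 ] [ 0.564 -0.362  0.148]
top 0.15 48 [ 0.552 -0.374  0.15 ] [ 0.577 -0.359  0.159] [ 0.566 -0.366  0.155]
top 0.16 7 [ 0.552 -0.368  0.16 ] [ 0.576 -0.36   0.162] [ 0.563 -0.366  0.161]
top 0.22 2 [ 0.542 -0.337  0.223] [ 0.542 -0.333  0.229] [ 0.542 -0.335  0.226]
top 0.23 1 [ 0.539 -0.332  0.23 ] [ 0.539 -0.332  0.23 ] [ 0.539 -0.332  0.23 ]
top 0.24 29 [ 0.52  -0.325  0.243] [ 0.545 -0.306  0.25 ] [ 0.538 -0.319  0.248]
top 0.25 46 [ 0.52  -0.324  0.25 ] [ 0.543 -0.305  0.259] [ 0.531 -0.311  0.254]
top 0.26 15 [ 0.529 -0.328  0.26 ] [ 0.541 -0.318  0.27 ] [ 0.534 -0.323  0.267]
side [ 0.5302 -0.368   0.1425] [395.3 134.1]
side [ 0.5302 -0.368   0.1315] [394.9 136.6]
side [0.53, -0.368, 0.15] [395.6 132.4]
red [ 0.49040157 -0.59059991 -0.00325444] [ 0.63048345 -0.35462646  0.15951012] [
[... 563 characters left out ...]
[ 0.536 -0.349  0.19 ] [ 0.523 -0.356  0.186]
side 0.19 12 [ 0.516 -0.386  0.19 ] [ 0.536 -0.351  0.196] [ 0.521 -0.355  0.192]
side 0.2 16 [ 0.514 -0.38   0.201] [ 0.541 -0.335  0.21 ] [ 0.518 -0.353  0.208]
side 0.21 21 [ 0.514 -0.406  0.211] [ 0.538 -0.327  0.22 ] [ 0.517 -0.356  0.215]
side 0.22 25 [ 0.51  -0.421  0.22 ] [ 0.538 -0.318  0.23 ] [ 0.52  -0.349  0.226]
side 0.23 36 [ 0.508 -0.428  0.23 ] [ 0.538 -0.311  0.24 ] [ 0.516 -0.349  0.236]
side 0.24 40 [ 0.511 -0.412  0.24 ] [ 0.547 -0.304  0.25 ] [ 0.517 -0.342  0.246]
side 0.25 45 [ 0.508 -0.378  0.25 ] [ 0.549 -0.3    0.26 ] [ 0.522 -0.319  0.255]
side 0.26 51 [ 0.507 -0.388  0.26 ] [ 0.547 -0.314  0.27 ] [ 0.519 -0.336  0.264]
```

The fingers closed on nothing. The side view shows their tips ending just above the bar, at about z = 0.163. I'll check where the tip really is relative to the reported TCP.

Run:
```python
from h import *
for n,o in (("side0",[.2157,.4783,.2132]),("side1",[.5305,-.3676,.1925]),("side2",[.5302,-.368,.1425])):
    d=load(n+".npz"); P=zpts(d,np.ones((400,640),bool)); P=P-o; 
    k=(abs(P[:,0])<.07)&(abs(P[:,1])<.09)
    print(n)
    for a in np.arange(-.04,.22,.01):
        q=P[k&(P[:,2]>=a)&(P[:,2]<a+.01)]
        if len(q): print(round(a,3),len(q),q.min(0)[:2].round(3),q.max(0)[:2].round(3),np.median(q,0)[:2].round(3))
d=load("side2.npz"); f=d["frame"][60:160,350:450,::-1]; cv2.imwrite("pics/z2.png",cv2.resize(f,(600,600),interpolation=cv2.INTER_NEAREST))
d=load("side0.npz"); f=d["frame"][250:370,310:430,::-1]; cv2.imwrite("pics/z0.png",cv2.resize(f,(600,600),interpolation=cv2.INTER_NEAREST))
```

```text
side0
0.02 2 [-0.021 -0.04 ] [-0.015 -0.038] [-0.018 -0.039]
0.03 28 [-0.031 -0.041] [0.014 0.05 ] [-0.017 -0.035]
0.04 45 [-0.031 -0.049] [0.023 0.056] [-0.013 -0.034]
0.05 33 [-0.031 -0.045] [0.019 0.055] [-0.018 -0.032]
0.06 26 [-0.032 -0.039] [0.018 0.055] [-0.008  0.007]
0.07 44 [-0.042 -0.059] [0.024 0.073] [0.008 0.049]
0.08 138 [-0.042 -0.063] [0.04  0.074] [0.01  0.049]
0.09 131 [-0.041 -0.06 ] [0.04  0.074] [0.008 0.038]
0.1 94 [-0.041 -0.057] [0.04  0.072] [0.001 0.039]
0.11 114 [-0.04  -0.056] [0.038 0.071] [0.    0.032]
0.12 139 [-0.04  -0.056] [0.038 0.069] [0.012 0.041]
0.13 164 [-0.04  -0.056] [0.037 0.067] [0.018 0.048]
0.14 43 [-0.035  0.016] [0.026 0.039] [0.006 0.035]
0.15 111 [-0.038 -0.008] [0.028 0.04 ] [-0.013  0.034]
0.16 120 [-0.039 -0.009] [0.032 0.04 ] [-0.014  0.033]
0.17 117 [-0.038 -0.   ] [0.026 0.04 ] [-0.014  0.033]
0.18 178 [-0.038 -0.006] [0.032 0.04 ] [-0.01   0.031]
0.19 89 [-0.038 -0.001] [0.03  0.038] [-0.016  0.03 ]
0.2 49 [-0.04   0.009] [0.028 0.042] [-0.013  0.036]
0.21 120 [-0.038  0.015] [0.032 0.041] [-0.009  0.035]
side1
-0.04 67 [-0.04
[... 1869 characters left out ...]
0.019]
0.09 36 [-0.022 -0.06 ] [0.017 0.057] [-0.014  0.018]
0.1 42 [-0.02  -0.041] [0.01  0.068] [-0.011  0.05 ]
0.11 48 [-0.023 -0.02 ] [0.019 0.067] [-0.012  0.039]
0.12 40 [-0.023 -0.009] [0.017 0.047] [-0.012  0.029]
0.13 26 [-0.015  0.016] [0.006 0.045] [-0.005  0.036]
0.14 30 [-0.037  0.011] [0.029 0.04 ] [-0.009  0.035]
0.15 64 [-0.041 -0.01 ] [0.029 0.042] [-0.018  0.031]
0.16 59 [-0.041 -0.003] [0.031 0.043] [-0.009  0.032]
0.17 53 [-0.04  -0.002] [0.025 0.04 ] [-0.02  0.03]
0.18 65 [-0.039  0.008] [0.031 0.05 ] [-0.005  0.033]
0.19 49 [-0.031  0.009] [0.032 0.039] [-0.002  0.028]
0.2 21 [-0.017  0.025] [0.026 0.041] [0.002 0.036]
0.21 26 [-0.012  0.024] [0.028 0.043] [0.011 0.036]
```

View pics/z2.png

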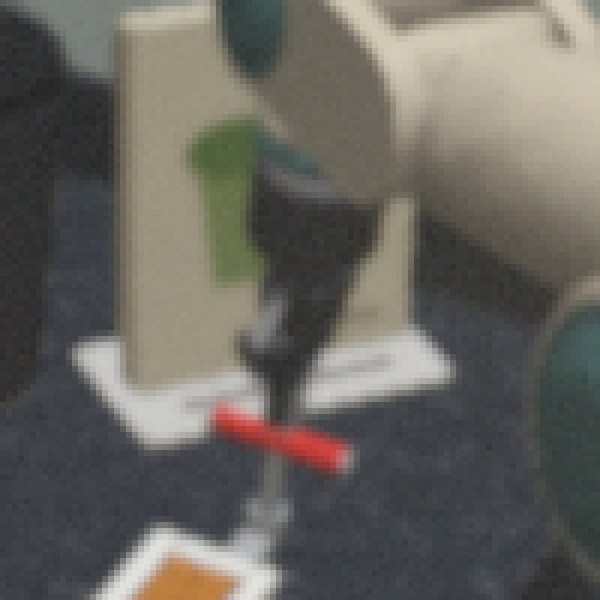

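View pics/z0.png

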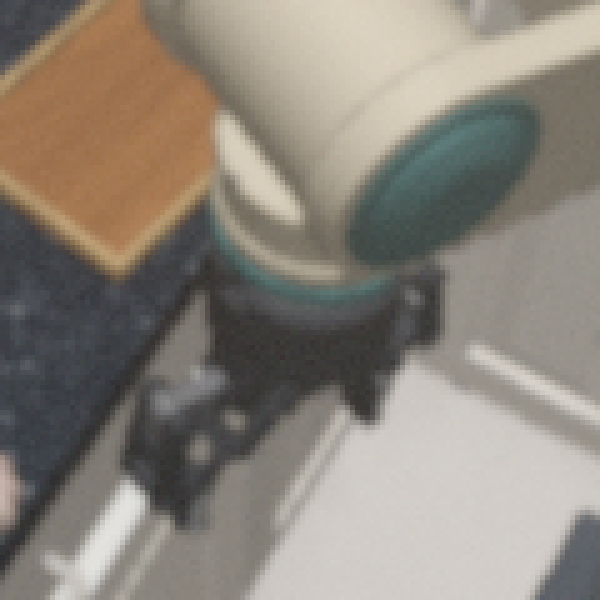

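The depth points put the fingertips about 28 mm (open), 17 mm (51 mm open) and 15 mm (shut) above the reported TCP, where the text gives 11 mm below it. So the tool reports about 27 mm lower than it really is. In the zoomed side view the shut fingers end at (285,425), right on top of the bar. I'll open, then go about 28 mm deeper while watching the force.

>>> drive_tool(
  moves=[
    {"ax": 0,"ay": 0,"az": 0,"tx": 0,"ty": 0,"tz": -0.015,"fingers": -0.2},
    {"ax": 0,"ay": 0,"az": 0,"tx": 0,"ty": 0,"tz": -0.005,"fingers": -0.2},
    {"ax": 0,"ay": 0,"az": 0,"tx": 0,"ty": 0,"tz": 0,"fingers": -0.2},
    {"ax": 0,"ay": 0,"az": 0,"tx": 0,"ty": 0,"tz": 0,"fingers": -0.2},
    {"ax": 0,"ay": 0,"az": 0,"tx": 0,"ty": 0,"tz": 0.015,"fingers": -0.2},
    {"ax": 0,"ay": 0,"az": 0,"tx": 0,"ty": 0,"tz": 0.015,"fingers": -0.2},
    {"ax": 0,"ay": 0,"az": 0,"tx": 0,"ty": 0,"tz": 0.006,"fingers": -0.2},
    {"ax": 0,"ay": 0,"az": 0,"tx": 0,"ty": 0,"tz": 0,"fingers": -0.2},
  ],
)

```text
time: 6.8
tool_pos: [0.5299, -0.3677, 0.1254]
eef_rot: [-0.001, 1.0, -0.0, -0.001]
wrist_force: [-0.1, -0.1, 0.8]
opening: 0.0512
```

>>> drive_tool(
  moves=[
    {"ax": 0,"ay": 0,"az": 0,"tx": 0,"ty": 0,"tz": 0.006,"fingers": -0.2},
    {"ax": 0,"ay": 0,"az": 0,"tx": 0,"ty": 0,"tz": 0.006,"fingers": -0.2},
    {"ax": 0,"ay": 0,"az": 0,"tx": 0,"ty": 0,"tz": 0,"fingers": -0.2},
  ],
)

```text
time: 7.18
tool_pos: [0.53, -0.3678, 0.1137]
eef_rot: [-0.0, 1.0, -0.0, -0.0]
wrist_force: [-0.4, 0.5, 0.2]
opening: 0.0514
```

```bash
python3 snap.py 3 360 430 90 160 450 520 190 250
```

```text
7.275 [ 0.5302 -0.368   0.1145] [-0.e+00  1.e+00 -1.e-04  0.e+00] [ 0.64 -0.51  0.68] [-0.664  0.438  1.148  0.     1.556  0.907]
```

View pics/p3.png

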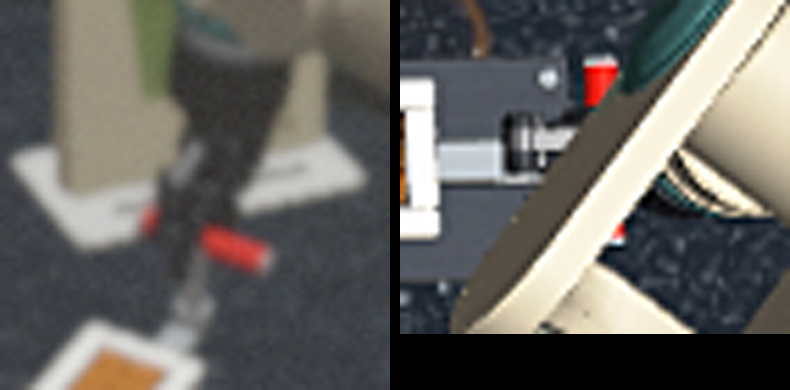

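The near finger now covers the bar at (180,220) in the side view, so the bar is between the jaws. Closing.

>>> drive_tool(
  moves=[
    {"ax": 0,"ay": 0,"az": 0,"tx": 0,"ty": 0,"tz": 0,"fingers": 1},
    {"ax": 0,"ay": 0,"az": 0,"tx": 0,"ty": 0,"tz": 0,"fingers": 1},
    {"ax": 0,"ay": 0,"az": 0,"tx": 0,"ty": 0,"tz": 0,"fingers": 1},
    {"ax": 0,"ay": 0,"az": 0,"tx": 0,"ty": 0,"tz": 0,"fingers": 1},
  ],
)

```text
time: 7.78
tool_pos: [0.5303, -0.37, 0.1152]
eef_rot: [0.002, 1.0, -0.001, 0.001]
wrist_force: [1.1, -7.3, 0.2]
opening: 0.0139
```

>>> drive_tool(
  moves=[
    {"ax": 0,"ay": 0,"az": 0,"tx": 0,"ty": 0.002,"tz": 0,"fingers": 1},
    {"ax": 0,"ay": 0,"az": 0,"tx": 0,"ty": 0,"tz": -0.004,"fingers": 1},
    {"ax": 0,"ay": 0,"az": 0,"tx": 0,"ty": 0,"tz": -0.005,"fingers": 1},
    {"ax": 0,"ay": 0,"az": 0,"tx": 0,"ty": 0,"tz": -0.005,"fingers": 1},
  ],
)

```text
time: 8.28
tool_pos: [0.5301, -0.3698, 0.1255]
eef_rot: [-0.001, 1.0, -0.0, -0.001]
wrist_force: [7.3, -5.0, -13.2]
opening: 0.0137
```

>>> drive_tool(
  moves=[
    {"ax": 0,"ay": 0,"az": 0,"tx": 0,"ty": 0,"tz": -0.005,"fingers": 1},
    {"ax": 0,"ay": 0,"az": 0,"tx": 0,"ty": 0,"tz": -0.005,"fingers": 1},
    {"ax": 0,"ay": 0,"az": 0,"tx": 0,"ty": 0,"tz": -0.005,"fingers": 1},
    {"ax": 0,"ay": 0,"az": 0,"tx": 0,"ty": 0,"tz": -0.004,"fingers": 1},
    {"ax": 0,"ay": 0,"az": 0,"tx": 0,"ty": 0,"tz": 0,"fingers": 1},
  ],
)

```text
time: 8.9
tool_pos: [0.5302, -0.3698, 0.1451]
eef_rot: [-0.001, 1.0, -0.0, -0.001]
wrist_force: [4.4, -4.4, -10.2]
opening: 0.014
```

>>> drive_tool(
  moves=[
    {"ax": 0,"ay": 0,"az": 0,"tx": 0,"ty": 0,"tz": -0.003,"fingers": 1},
    {"ax": 0,"ay": 0,"az": 0,"tx": 0,"ty": 0,"tz": -0.001,"fingers": 1},
    {"ax": 0,"ay": 0,"az": 0,"tx": 0,"ty": 0,"tz": 0,"fingers": 1},
  ],
)

```text
time: 9.28
tool_pos: [0.5301, -0.3698, 0.1486]
eef_rot: [-0.001, 1.0, 0.0, -0.001]
wrist_force: [5.3, -3.7, -11.8]
opening: 0.014
```

>>> drive_tool(
  moves=[
    {"ax": 0,"ay": 0,"az": 0,"tx": 0,"ty": 0,"tz": -0.002,"fingers": 1},
    {"ax": 0,"ay": 0,"az": 0,"tx": 0,"ty": 0,"tz": 0,"fingers": 1},
  ],
)

```text
time: 9.52
tool_pos: [0.5301, -0.3697, 0.1493]
eef_rot: [-0.001, 1.0, -0.0, -0.001]
wrist_force: [7.8, -5.7, -16.1]
opening: 0.0137
```

>>> drive_tool(
  moves=[
    {"ax": 0,"ay": 0,"az": 0,"tx": 0,"ty": 0,"tz": -0.002,"fingers": 1},
    {"ax": 0,"ay": 0,"az": 0,"tx": 0,"ty": 0,"tz": 0,"fingers": 1},
  ],
)

```text
time: 9.78
tool_pos: [0.53, -0.3696, 0.1494]
eef_rot: [-0.002, 1.0, 0.0, -0.002]
wrist_force: [11.0, -8.6, -23.7]
opening: 0.014
```

```bash
python3 snap.py 4 340 430 80 190 400 520 170 270
python3 - <<'E'
from h import *
d=load("top4.npz");hsv=cv2.cvtColor(d["frame"],cv2.COLOR_RGB2HSV);H,S,V=[hsv[...,i].astype(int) for i in range(3)]
m=win(d,405,465,200,238)&(S>90)&(H>8)&(H<30)&(V>110); p=zpts(d,m); print(np.percentile(p[:,2],[10,50,90]),rect(d,m,.149))
s=load("side4.npz");hsv=cv2.cvtColor(s["frame"],cv2.COLOR_RGB2HSV);H,S,V=[hsv[...,i].astype(int) for i in range(3)]
m=win(s,380,420,110,145)&((H<8)|(H>172))&(S>130);p=zpts(s,m);print("bar z",np.percentile(p[:,2],[10,50,90]))
E
```

```text
9.875 [ 0.53   -0.3696  0.1494] [-0.0016  1.     -0.     -0.0019] [  9.56  -8.3  -23.18] [-0.666  0.425  1.095  0.     1.627  0.905]
[0.14378685 0.14829834 0.15195922] ((531.7758178710938, -237.82586669921875), (81.91134643554688, 43.5076789855957), 89.75926208496094)
bar z [0.18068163 0.18758688 0.19221529]
```

View pics/p4.png

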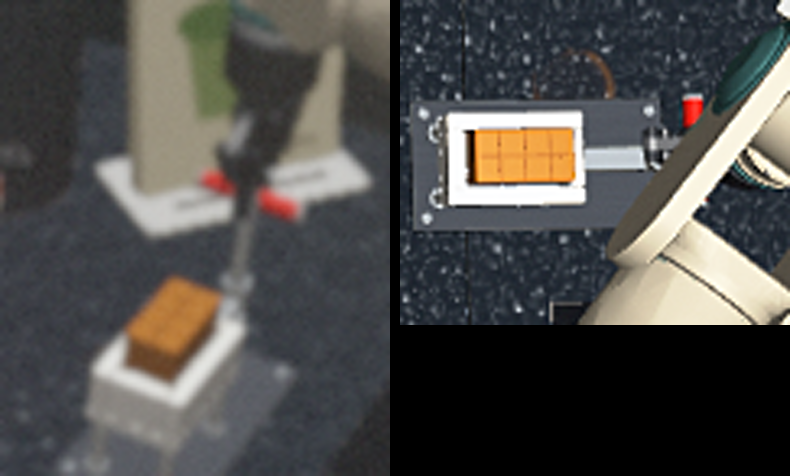

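The crossbar is at the stop: force rises to 24 N with no further motion. The block top is at z ≈ 0.149, as expected, and the block stands clear at (172,320) in the side view. I'll ease off, let go and rise.

>>> drive_tool(
  moves=[
    {"ax": 0,"ay": 0,"az": 0,"tx": 0,"ty": 0,"tz": 0.003,"fingers": 1},
    {"ax": 0,"ay": 0,"az": 0,"tx": 0,"ty": 0,"tz": 0.001,"fingers": 1},
    {"ax": 0,"ay": 0,"az": 0,"tx": 0,"ty": 0,"tz": 0,"fingers": 0.3},
    {"ax": 0,"ay": 0,"az": 0,"tx": 0,"ty": 0,"tz": 0,"fingers": -0.2},
    {"ax": 0,"ay": 0,"az": 0,"tx": 0,"ty": 0,"tz": 0,"fingers": -0.2},
    {"ax": 0,"ay": 0,"az": 0,"tx": 0,"ty": 0,"tz": -0.02,"fingers": -0.2},
    {"ax": 0,"ay": 0,"az": 0,"tx": 0,"ty": 0,"tz": -0.04,"fingers": -0.2},
    {"ax": 0,"ay": 0,"az": 0,"tx": 0,"ty": 0,"tz": -0.02,"fingers": -0.2},
  ],
)

```text
time: 10.88
tool_pos: [0.5308, -0.3704, 0.2364]
eef_rot: [0.002, 1.0, -0.0, 0.002]
wrist_force: [0.9, -0.8, 0.5]
opening: 0.0511
```

>>> drive_tool(
  moves=[
    {"ax": 0,"ay": 0,"az": 0,"tx": 0.001,"ty": -0.05,"tz": 0,"fingers": -0.5},
    {"ax": 0,"ay": 0,"az": 0,"tx": 0,"ty": -0.05,"tz": 0,"fingers": -0.5},
    {"ax": 0,"ay": 0,"az": 0,"tx": 0,"ty": -0.03,"tz": 0,"fingers": -0.5},
    {"ax": 0,"ay": 0,"az": -0.1745,"tx": 0,"ty": 0,"tz": 0,"fingers": -0.5},
    {"ax": 0,"ay": 0,"az": -0.1745,"tx": 0,"ty": 0,"tz": 0,"fingers": -0.5},
    {"ax": 0,"ay": 0,"az": -0.1745,"tx": 0,"ty": 0,"tz": 0,"fingers": -0.5},
    {"ax": 0,"ay": 0,"az": -0.1745,"tx": 0,"ty": 0,"tz": 0,"fingers": -0.5},
    {"ax": 0,"ay": 0,"az": -0.1745,"tx": 0,"ty": 0,"tz": 0,"fingers": -0.5},
  ],
)

```text
time: 11.88
tool_pos: [0.5315, -0.2401, 0.2336]
eef_rot: [0.001, 0.905, 0.425, 0.001]
wrist_force: [0.1, -0.3, 0.6]
opening: 0.064
```

>>> drive_tool(
  moves=[
    {"ax": 0,"ay": 0,"az": -0.1745,"tx": 0,"ty": 0,"tz": 0,"fingers": -0.5},
    {"ax": 0,"ay": 0,"az": -0.1745,"tx": 0,"ty": 0,"tz": 0,"fingers": -0.5},
    {"ax": 0,"ay": 0,"az": -0.1745,"tx": 0,"ty": 0,"tz": 0,"fingers": -0.5},
    {"ax": 0,"ay": 0,"az": -0.1745,"tx": 0,"ty": 0,"tz": 0,"fingers": -0.5},
    {"ax": 0,"ay": 0,"az": 0,"tx": 0,"ty": 0,"tz": 0,"fingers": -0.5},
    {"ax": 0,"ay": 0,"az": 0,"tx": 0,"ty": 0,"tz": 0,"fingers": -0.5},
  ],
)

```text
time: 12.62
tool_pos: [0.5314, -0.24, 0.2324]
eef_rot: [0.001, 0.708, 0.706, 0.0]
wrist_force: [0.5, 0.4, -0.2]
opening: 0.0641
```

```bash
python3 snap.py 5 340 430 80 190 400 520 170 270
python3 - <<'E'
from h import *
d=load("top5.npz");hsv=cv2.cvtColor(d["frame"],cv2.COLOR_RGB2HSV);H,S,V=[hsv[...,i].astype(int) for i in range(3)]
s=load("side5.npz");hsv=cv2.cvtColor(s["frame"],cv2.COLOR_RGB2HSV);H,S,V=[hsv[...,i].astype(int) for i in range(3)]
m=win(s,380,420,110,145)&((H<8)|(H>172))&(S>130);p=zpts(s,m);print("bar z",np.percentile(p[:,2],[10,50,90]))
P=zpts(s,np.ones((400,640),bool))-[.531,-.24,0]
k=(abs(P[:,0])<.07)&(abs(P[:,1])<.06)
for a in np.arange(.14,.32,.01):
        q=P[k&(P[:,2]>=a)&(P[:,2]<a+.01)]
        if len(q): print(round(a,3),len(q),q.min(0)[:2].round(3),q.max(0)[:2].round(3),np.median(q,0)[:2].round(3))
E
```

```text
12.725 [ 0.5313 -0.24    0.2319] [2.000e-04 7.080e-01 7.062e-01 1.000e-04] [-1.59 -0.02 -0.46] [-0.488  0.213  1.19   0.     1.738 -0.485]
bar z [0.1778053  0.18630835 0.19212541]
0.14 197 [-0.03  -0.045] [0.019 0.05 ] [-0.005  0.009]
0.15 37 [-0.029 -0.036] [0.015 0.043] [-0.01  -0.008]
0.25 5 [-0.04  -0.007] [0.031 0.009] [0.03  0.003]
0.26 29 [-0.047 -0.006] [0.043 0.013] [0.03  0.007]
0.27 33 [-0.048 -0.01 ] [0.043 0.017] [0.029 0.006]
0.28 32 [-0.048 -0.006] [0.043 0.015] [-0.034  0.009]
0.29 27 [-0.05  -0.007] [0.049 0.017] [0.03  0.009]
0.3 70 [-0.065 -0.014] [0.061 0.02 ] [-0.035  0.009]
0.31 73 [-0.066 -0.019] [0.061 0.02 ] [-0.027  0.009]
```

View pics/p5.png

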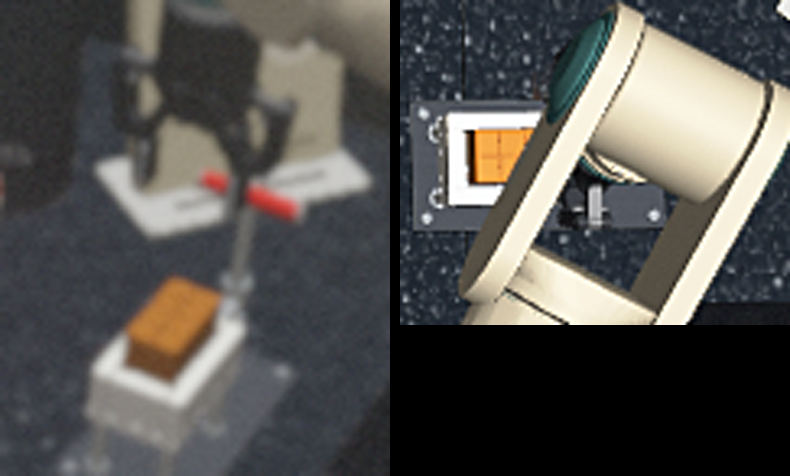

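The handle stays up, and the fingers straddle the block along x (tips at about z = 0.255, TCP 0.232). I'll go down to TCP 0.107, with the tips about 10 mm above the mould rim, and grip.

>>> drive_tool(
  moves=[
    {"ax": 0,"ay": 0,"az": 0,"tx": 0,"ty": 0,"tz": 0.04,"fingers": -0.5},
    {"ax": 0,"ay": 0,"az": 0,"tx": 0,"ty": 0,"tz": 0.04,"fingers": -0.5},
    {"ax": 0,"ay": 0,"az": 0,"tx": 0,"ty": 0,"tz": 0.02,"fingers": -0.5},
    {"ax": 0,"ay": 0,"az": 0,"tx": 0,"ty": 0,"tz": 0.015,"fingers": -0.5},
    {"ax": 0,"ay": 0,"az": 0,"tx": 0,"ty": 0,"tz": 0.01,"fingers": -0.5},
    {"ax": 0,"ay": 0,"az": 0,"tx": 0,"ty": 0,"tz": 0,"fingers": -0.5},
  ],
)

```text
time: 13.48
tool_pos: [0.5312, -0.2399, 0.1063]
eef_rot: [-0.0, 0.707, 0.707, -0.0]
wrist_force: [-0.5, 0.0, -0.5]
opening: 0.0635
```

>>> drive_tool(
  moves=[
    {"ax": 0,"ay": 0,"az": 0,"tx": 0,"ty": 0,"tz": 0,"fingers": -0.2},
    {"ax": 0,"ay": 0,"az": 0,"tx": 0,"ty": 0,"tz": 0,"fingers": 0},
    {"ax": 0,"ay": 0,"az": 0,"tx": 0,"ty": 0,"tz": 0,"fingers": 0.3},
    {"ax": 0,"ay": 0,"az": 0,"tx": 0,"ty": 0,"tz": 0,"fingers": 0.3},
  ],
)

```text
time: 13.98
tool_pos: [0.5311, -0.2403, 0.1077]
eef_rot: [0.0, 0.707, 0.707, -0.0]
wrist_force: [-5.1, 0.7, 5.5]
opening: 0.0446
```

>>> drive_tool(
  moves=[
    {"ax": 0,"ay": 0,"az": 0,"tx": 0,"ty": 0,"tz": 0,"fingers": 1},
    {"ax": 0,"ay": 0,"az": 0,"tx": 0,"ty": 0,"tz": 0,"fingers": 1},
    {"ax": 0,"ay": 0,"az": 0,"tx": 0,"ty": 0,"tz": -0.005,"fingers": 1},
    {"ax": 0,"ay": 0,"az": 0,"tx": 0,"ty": 0,"tz": -0.005,"fingers": 1},
    {"ax": 0,"ay": 0,"az": 0,"tx": 0,"ty": 0,"tz": -0.005,"fingers": 1},
    {"ax": 0,"ay": 0,"az": 0,"tx": 0,"ty": 0,"tz": -0.01,"fingers": 1},
    {"ax": 0,"ay": 0,"az": 0,"tx": 0,"ty": 0,"tz": -0.02,"fingers": 1},
    {"ax": 0,"ay": 0,"az": 0,"tx": 0,"ty": 0,"tz": -0.03,"fingers": 1},
  ],
)

```text
time: 14.98
tool_pos: [0.531, -0.2398, 0.182]
eef_rot: [-0.001, 0.707, 0.707, -0.0]
wrist_force: [-0.0, -0.7, -1.4]
opening: 0.0447
```

>>> drive_tool(
  moves=[
    {"ax": 0,"ay": 0,"az": 0,"tx": 0,"ty": 0,"tz": -0.03,"fingers": 1},
    {"ax": 0,"ay": 0,"az": 0,"tx": 0,"ty": 0,"tz": 0,"fingers": 1},
  ],
)

```text
time: 15.22
tool_pos: [0.5324, -0.2405, 0.215]
eef_rot: [0.003, 0.707, 0.707, 0.001]
wrist_force: [0.9, -0.3, -2.4]
opening: 0.0447
```

```bash
python3 snap.py 6 340 430 80 190 400 520 170 270
```

```text
15.325 [ 0.5311 -0.2399  0.2107] [-3.000e-04  7.073e-01  7.069e-01 -0.000e+00] [-0.71  0.4  -2.17] [-0.488  0.217  1.227  0.     1.698 -0.487]
```

View pics/p6.png

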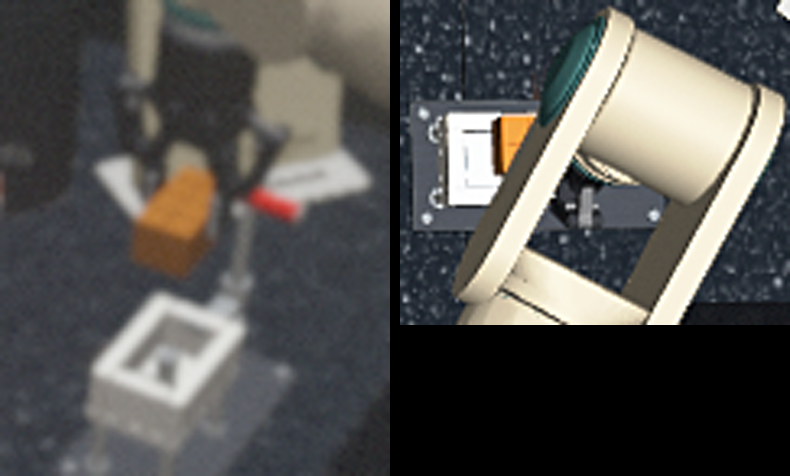

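The block is held level at (175,225) and the mould is empty. On to the tray.

>>> drive_tool(
  moves=[
    {"ax": 0,"ay": 0,"az": 0,"tx": 0.02,"ty": -0.004,"tz": 0,"fingers": 1},
    {"ax": 0,"ay": 0,"az": 0,"tx": 0.045,"ty": -0.0085,"tz": 0,"fingers": 1},
    {"ax": 0,"ay": 0,"az": 0,"tx": 0.05,"ty": -0.01,"tz": 0,"fingers": 1},
    {"ax": 0,"ay": 0,"az": 0,"tx": 0.05,"ty": -0.01,"tz": 0,"fingers": 1},
    {"ax": 0,"ay": 0,"az": 0,"tx": 0.05,"ty": -0.01,"tz": 0,"fingers": 1},
    {"ax": 0,"ay": 0,"az": 0,"tx": 0.05,"ty": -0.01,"tz": 0,"fingers": 1},
    {"ax": 0,"ay": 0,"az": 0,"tx": 0.05,"ty": -0.01,"tz": 0,"fingers": 1},
    {"ax": 0,"ay": 0,"az": 0,"tx": 0.05,"ty": -0.01,"tz": 0,"fingers": 1},
  ],
)

```text
time: 16.32
tool_pos: [0.4577, 0.1265, 0.2096]
eef_rot: [-0.001, 0.707, 0.707, -0.001]
wrist_force: [1.0, 0.2, -1.0]
opening: 0.0449
```

>>> drive_tool(
  moves=[
    {"ax": 0,"ay": 0,"az": 0,"tx": 0.045,"ty": -0.0065,"tz": 0,"fingers": 1},
    {"ax": 0,"ay": 0,"az": 0,"tx": 0.02,"ty": -0.004,"tz": 0,"fingers": 1},
    {"ax": 0,"ay": 0,"az": 0.08,"tx": 0,"ty": 0,"tz": 0,"fingers": 1},
    {"ax": 0,"ay": 0,"az": 0.079,"tx": 0,"ty": 0,"tz": 0,"fingers": 1},
    {"ax": 0,"ay": 0,"az": 0,"tx": 0,"ty": 0,"tz": 0,"fingers": 1},
  ],
)

```text
time: 16.95
tool_pos: [0.4478, 0.1899, 0.2098]
eef_rot: [-0.001, 0.761, 0.649, -0.001]
wrist_force: [-1.0, -0.5, -1.7]
opening: 0.0449
```

```bash
python3 snap.py 7 260 430 190 330 220 350 170 300
python3 - <<'E'
from h import *
d=load("side7.npz");hsv=cv2.cvtColor(d["frame"],cv2.COLOR_RGB2HSV);H,S,V=[hsv[...,i].astype(int) for i in range(3)]
m=win(d,285,380,235,310)&(H>4)&(H<25)&(S>70); c=biggest(m); print(rect(d,m,.016)); 
a=cv2.approxPolyDP(c,4,True)[:,0]; print(a.tolist(), (ray(d,a,.016)[:,:2]*1000).round(0).tolist())
E
```

```text
17.05 [0.4481 0.1899 0.2104] [-3.000e-04  7.607e-01  6.491e-01 -8.000e-04] [ 0.46  0.25 -2.16] [ 0.325 -0.054  1.514  0.     1.683  0.483]
((441.8968811035156, 195.17088317871094), (190.49856567382812, 146.56393432617188), 81.04521942138672)
[[337, 243], [298, 276], [332, 305], [371, 268]] [[495.0, 91.0], [525.0, 266.0], [390.0, 298.0], [359.0, 122.0]]
```

View pics/p7.png

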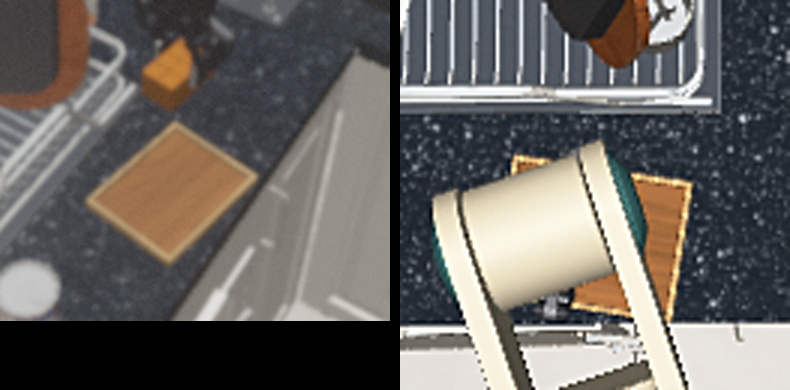

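Both views agree on the tray: centre about (0.446, 0.192), angle 81°. The block hangs at (168,75) in the side view, above the tray. Going down.

>>> drive_tool(
  moves=[
    {"ax": 0,"ay": 0,"az": 0,"tx": 0,"ty": 0,"tz": 0.03,"fingers": 1},
    {"ax": 0,"ay": 0,"az": 0,"tx": 0,"ty": 0,"tz": 0.045,"fingers": 1},
    {"ax": 0,"ay": 0,"az": 0,"tx": 0,"ty": 0,"tz": 0.045,"fingers": 1},
    {"ax": 0,"ay": 0,"az": 0,"tx": 0,"ty": 0,"tz": 0.03,"fingers": 1},
    {"ax": 0,"ay": 0,"az": 0,"tx": 0,"ty": 0,"tz": 0.02,"fingers": 1},
    {"ax": 0,"ay": 0,"az": 0,"tx": 0,"ty": 0,"tz": 0.015,"fingers": 1},
    {"ax": 0,"ay": 0,"az": 0,"tx": 0,"ty": 0,"tz": 0.007,"fingers": 1},
    {"ax": 0,"ay": 0,"az": 0,"tx": 0,"ty": 0,"tz": 0,"fingers": 1},
  ],
)

```text
time: 18.05
tool_pos: [0.4485, 0.1901, 0.0195]
eef_rot: [-0.0, 0.761, 0.649, -0.0]
wrist_force: [-0.4, 0.0, -0.9]
opening: 0.0449
```

```bash
python3 snap.py 8 280 400 210 320 240 350 200 300
```

```text
18.15 [0.449  0.1903 0.0203] [3.000e-04 7.612e-01 6.486e-01 7.000e-04] [ 0.46  0.24 -1.94] [0.325 0.109 1.742 0.    1.289 0.484]
```

View pics/p8.png

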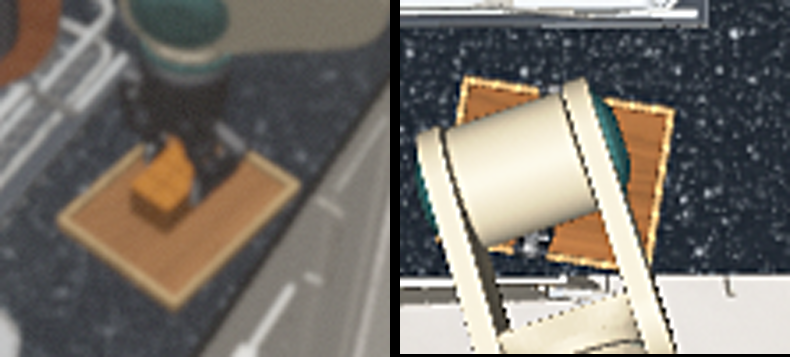

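The block is over the tray, about 15 mm up and parallel to its long side. Last part in small steps.

>>> drive_tool(
  moves=[
    {"ax": 0,"ay": 0,"az": 0,"tx": 0,"ty": 0,"tz": 0.005,"fingers": 1},
    {"ax": 0,"ay": 0,"az": 0,"tx": 0,"ty": 0,"tz": 0.004,"fingers": 1},
    {"ax": 0,"ay": 0,"az": 0,"tx": 0,"ty": 0,"tz": 0.003,"fingers": 1},
    {"ax": 0,"ay": 0,"az": 0,"tx": 0,"ty": 0,"tz": 0,"fingers": 1},
  ],
)

```text
time: 18.65
tool_pos: [0.4482, 0.19, 0.0072]
eef_rot: [-0.0, 0.761, 0.649, -0.0]
wrist_force: [0.1, 0.1, -1.6]
opening: 0.0451
```

>>> drive_tool(
  moves=[
    {"ax": 0,"ay": 0,"az": 0,"tx": 0,"ty": 0,"tz": 0.002,"fingers": 1},
    {"ax": 0,"ay": 0,"az": 0,"tx": 0,"ty": 0,"tz": 0,"fingers": 1},
  ],
)

```text
time: 18.9
tool_pos: [0.4488, 0.1901, 0.006]
eef_rot: [0.0, 0.761, 0.649, 0.0]
wrist_force: [-2.3, -1.2, 3.9]
opening: 0.0448
```

Contact at about 5 N. Opening gently.

>>> drive_tool(
  moves=[
    {"ax": 0,"ay": 0,"az": 0,"tx": 0,"ty": 0,"tz": 0,"fingers": -0.05},
    {"ax": 0,"ay": 0,"az": 0,"tx": 0,"ty": 0,"tz": 0,"fingers": -0.2},
    {"ax": 0,"ay": 0,"az": 0,"tx": 0,"ty": 0,"tz": 0,"fingers": -0.5},
    {"ax": 0,"ay": 0,"az": 0,"tx": 0,"ty": 0,"tz": 0,"fingers": -0.5},
    {"ax": 0,"ay": 0,"az": 0,"tx": 0,"ty": 0,"tz": -0.01,"fingers": -0.5},
    {"ax": 0,"ay": 0,"az": 0,"tx": 0,"ty": 0,"tz": -0.02,"fingers": -0.5},
    {"ax": 0,"ay": 0,"az": 0,"tx": 0,"ty": 0,"tz": -0.03,"fingers": -0.5},
    {"ax": 0,"ay": 0,"az": 0,"tx": 0,"ty": 0,"tz": -0.04,"fingers": -0.5},
  ],
)

```text
time: 19.9
tool_pos: [0.448, 0.1899, 0.1065]
eef_rot: [-0.0, 0.761, 0.649, -0.001]
wrist_force: [0.8, -0.4, 0.7]
opening: 0.064
```

>>> drive_tool(
  moves=[
    {"ax": 0,"ay": 0,"az": -0.159,"tx": 0,"ty": 0,"tz": -0.06,"fingers": -0.5},
    {"ax": 0,"ay": 0,"az": 0,"tx": 0,"ty": 0,"tz": -0.06,"fingers": -0.5},
    {"ax": 0,"ay": 0,"az": 0,"tx": 0,"ty": 0,"tz": -0.03,"fingers": -0.5},
    {"ax": 0,"ay": 0,"az": 0,"tx": 0,"ty": 0,"tz": 0,"fingers": -0.5},
  ],
)

```text
time: 20.4
tool_pos: [0.4493, 0.1904, 0.2592]
eef_rot: [0.001, 0.707, 0.707, 0.003]
wrist_force: [-0.1, -0.2, -1.2]
opening: 0.0639
```

```bash
python3 snap.py 9 280 400 210 320 240 350 200 300
```

```text
20.5 [0.4482 0.19   0.2551] [-1.000e-04  7.073e-01  7.069e-01 -2.000e-04] [-0.84 -0.44 -0.34] [ 0.325 -0.062  1.434  0.     1.771  0.326]
```

View pics/p9.png

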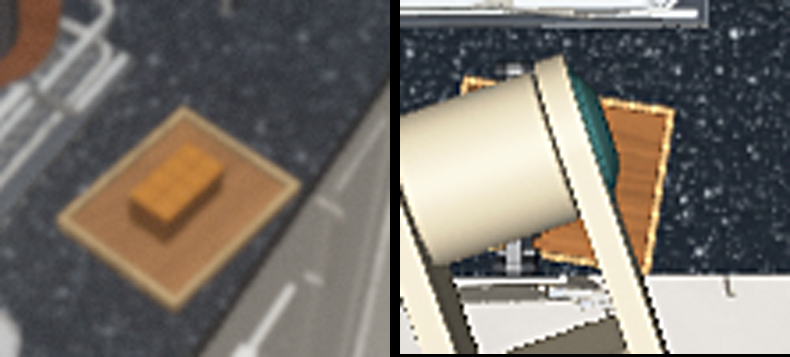

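The block sits flat and centred in the tray, at (175,190) in the side view, lined up with the tray's long side. Next, back to the handle with the fingers shut, to push it down.

>>> drive_tool(
  moves=[
    {"ax": 0,"ay": 0,"az": 0,"tx": -0.03,"ty": 0.0075,"tz": 0,"fingers": 1},
    {"ax": 0,"ay": 0,"az": 0,"tx": -0.05,"ty": 0.0075,"tz": 0,"fingers": 1},
    {"ax": 0,"ay": 0,"az": 0,"tx": -0.05,"ty": 0.0075,"tz": 0,"fingers": 1},
    {"ax": 0,"ay": 0,"az": 0,"tx": -0.05,"ty": 0.0075,"tz": 0,"fingers": 1},
    {"ax": 0,"ay": 0,"az": 0,"tx": -0.05,"ty": 0.0075,"tz": 0,"fingers": 1},
    {"ax": 0,"ay": 0,"az": 0,"tx": -0.05,"ty": 0.0075,"tz": 0,"fingers": 1},
    {"ax": 0,"ay": 0,"az": 0,"tx": -0.05,"ty": 0.0075,"tz": 0,"fingers": 1},
    {"ax": 0,"ay": 0,"az": 0,"tx": -0.05,"ty": 0.0075,"tz": 0,"fingers": 1},
  ],
)

```text
time: 21.5
tool_pos: [0.5077, -0.1914, 0.2535]
eef_rot: [-0.002, 0.707, 0.707, -0.0]
wrist_force: [1.1, 0.1, 0.1]
opening: -0.0001
```

>>> drive_tool(
  moves=[
    {"ax": 0,"ay": 0,"az": 0,"tx": -0.05,"ty": 0.0075,"tz": 0,"fingers": 1},
    {"ax": 0,"ay": 0,"az": 0,"tx": -0.05,"ty": 0.0075,"tz": 0,"fingers": 1},
    {"ax": 0,"ay": 0,"az": 0,"tx": -0.05,"ty": 0.0075,"tz": 0,"fingers": 1},
    {"ax": 0,"ay": 0,"az": 0,"tx": -0.03,"ty": 0,"tz": 0,"fingers": 1},
    {"ax": 0,"ay": 0,"az": 0,"tx": 0,"ty": 0,"tz": 0,"fingers": 1},
  ],
)

```text
time: 22.12
tool_pos: [0.5296, -0.3715, 0.2522]
eef_rot: [-0.002, 0.708, 0.706, -0.0]
wrist_force: [-0.6, -0.2, -0.4]
opening: -0.0002
```

```bash
python3 snap.py 10 340 430 80 190 240 350 200 300
python3 - <<'E'
from h import *
d=load("top10.npz");hsv=cv2.cvtColor(d["frame"],cv2.COLOR_RGB2HSV);H,S,V=[hsv[...,i].astype(int) for i in range(3)]
m=win(d,240,325,215,285)&(H>4)&(H<25)&(S>70); print("tray",rect(d,m,.016))
m=win(d,255,310,225,275)&(H>4)&(H<25)&(S>70); P=zpts(d,m); q=P[(P[:,2]>.036)]; print(np.median(q[:,2]),cv2.minAreaRect(q[:,:2].astype(np.float32)*1000))
E
```

```text
22.225 [ 0.5304 -0.3694  0.2538] [-0.0014  0.7073  0.7069  0.    ] [ 0.21 -0.18  0.31] [-0.666  0.405  0.914  0.     1.825 -0.665]
tray ((448.0159912109375, 190.0253143310547), (180.42442321777344, 141.38819885253906), 80.89750671386719)
0.04546432959488955 ((449.9613952636719, 192.13034057617188), (84.1075210571289, 45.91191101074219), 81.3143310546875)
```

View pics/p10.png

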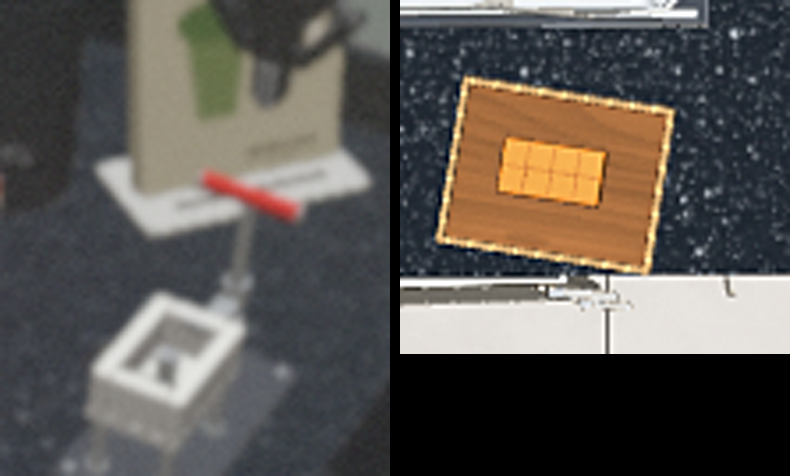

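The tray hasn't moved, and the block is flat (top at 0.0455) at 81.3° against the tray's 80.9°. The shut fingers are above the bar at (265,85). Pushing down.

>>> drive_tool(
  moves=[
    {"ax": 0,"ay": 0,"az": 0,"tx": 0,"ty": 0,"tz": 0.03,"fingers": 1},
    {"ax": 0,"ay": 0,"az": 0,"tx": 0,"ty": 0,"tz": 0.03,"fingers": 1},
    {"ax": 0,"ay": 0,"az": 0,"tx": 0,"ty": 0,"tz": 0.01,"fingers": 1},
    {"ax": 0,"ay": 0,"az": 0,"tx": 0,"ty": 0,"tz": 0.005,"fingers": 1},
    {"ax": 0,"ay": 0,"az": 0,"tx": 0,"ty": 0,"tz": 0.005,"fingers": 1},
  ],
)

```text
time: 22.85
tool_pos: [0.5312, -0.37, 0.1768]
eef_rot: [0.001, 0.707, 0.707, 0.0]
wrist_force: [-0.1, 0.5, 0.2]
opening: 0.0003
```

>>> drive_tool(
  moves=[
    {"ax": 0,"ay": 0,"az": 0,"tx": 0,"ty": 0,"tz": 0.005,"fingers": 1},
    {"ax": 0,"ay": 0,"az": 0,"tx": 0,"ty": 0,"tz": 0.005,"fingers": 1},
    {"ax": 0,"ay": 0,"az": 0,"tx": 0,"ty": 0,"tz": 0.005,"fingers": 1},
    {"ax": 0,"ay": 0,"az": 0,"tx": 0,"ty": 0,"tz": 0.005,"fingers": 1},
  ],
)

```text
time: 23.35
tool_pos: [0.5311, -0.3701, 0.1557]
eef_rot: [0.001, 0.707, 0.707, 0.0]
wrist_force: [1.3, -0.0, 5.5]
opening: 0.0002
```

Pushing at 5.5 N, as stated. Continuing to the stop.

>>> drive_tool(
  moves=[
    {"ax": 0,"ay": 0,"az": 0,"tx": 0,"ty": 0,"tz": 0.005,"fingers": 1},
    {"ax": 0,"ay": 0,"az": 0,"tx": 0,"ty": 0,"tz": 0.004,"fingers": 1},
    {"ax": 0,"ay": 0,"az": 0,"tx": 0,"ty": 0,"tz": 0.003,"fingers": 1},
    {"ax": 0,"ay": 0,"az": 0,"tx": 0,"ty": 0,"tz": 0,"fingers": 1},
  ],
)

```text
time: 23.85
tool_pos: [0.5303, -0.3699, 0.1429]
eef_rot: [-0.001, 0.707, 0.707, -0.0]
wrist_force: [1.3, -0.4, 2.5]
opening: -0.0001
```

>>> drive_tool(
  moves=[
    {"ax": 0,"ay": 0,"az": 0,"tx": 0,"ty": 0,"tz": 0.002,"fingers": 1},
    {"ax": 0,"ay": 0,"az": 0,"tx": 0,"ty": 0,"tz": 0,"fingers": 1},
  ],
)

```text
time: 24.1
tool_pos: [0.5304, -0.3699, 0.1411]
eef_rot: [-0.0, 0.707, 0.707, -0.0]
wrist_force: [1.2, 1.0, 3.4]
opening: 0.0003
```

>>> drive_tool(
  moves=[
    {"ax": 0,"ay": 0,"az": 0,"tx": 0,"ty": 0,"tz": 0.002,"fingers": 1},
    {"ax": 0,"ay": 0,"az": 0,"tx": 0,"ty": 0,"tz": 0,"fingers": 1},
  ],
)

```text
time: 24.35
tool_pos: [0.5305, -0.37, 0.1406]
eef_rot: [0.0, 0.707, 0.707, -0.0]
wrist_force: [-2.6, 1.5, 8.2]
opening: 0.0001
```

>>> drive_tool(
  moves=[
    {"ax": 0,"ay": 0,"az": 0,"tx": 0,"ty": 0,"tz": 0.002,"fingers": 1},
    {"ax": 0,"ay": 0,"az": 0,"tx": 0,"ty": 0,"tz": 0,"fingers": 1},
  ],
)

```text
time: 24.6
tool_pos: [0.5307, -0.3701, 0.1404]
eef_rot: [0.001, 0.707, 0.707, 0.0]
wrist_force: [-5.4, 4.5, 14.5]
opening: 0.0002
```

>>> drive_tool(
  moves=[
    {"ax": 0,"ay": 0,"az": 0,"tx": 0,"ty": 0,"tz": 0.002,"fingers": 1},
    {"ax": 0,"ay": 0,"az": 0,"tx": 0,"ty": 0,"tz": 0,"fingers": 1},
  ],
)

```text
time: 24.85
tool_pos: [0.5308, -0.3702, 0.1402]
eef_rot: [0.002, 0.707, 0.707, 0.0]
wrist_force: [-8.0, 6.4, 21.4]
opening: -0.0003
```

>>> drive_tool(
  moves=[
    {"ax": 0,"ay": 0,"az": 0,"tx": 0,"ty": 0,"tz": -0.006,"fingers": 1},
    {"ax": 0,"ay": 0,"az": 0,"tx": 0,"ty": 0,"tz": -0.02,"fingers": 1},
    {"ax": 0,"ay": 0,"az": 0,"tx": 0,"ty": 0,"tz": -0.05,"fingers": 1},
    {"ax": 0,"ay": 0,"az": 0,"tx": 0,"ty": 0,"tz": -0.05,"fingers": 1},
    {"ax": 0,"ay": 0,"az": 0,"tx": 0.05,"ty": 0,"tz": 0,"fingers": 1},
    {"ax": 0,"ay": 0,"az": 0,"tx": 0.05,"ty": -0.02,"tz": 0,"fingers": 1},
    {"ax": 0,"ay": 0,"az": 0,"tx": 0.05,"ty": -0.02,"tz": 0,"fingers": 1},
    {"ax": 0,"ay": 0,"az": 0,"tx": 0.05,"ty": -0.02,"tz": 0,"fingers": 1},
  ],
)

```text
time: 25.85
tool_pos: [0.4699, -0.1685, 0.2619]
eef_rot: [-0.0, 0.707, 0.707, 0.0]
wrist_force: [0.0, 0.9, 1.3]
opening: 0.0003
```

>>> drive_tool(
  moves=[
    {"ax": 0,"ay": 0,"az": 0,"tx": 0.05,"ty": -0.02,"tz": 0,"fingers": 1},
    {"ax": 0,"ay": 0,"az": 0,"tx": 0.05,"ty": -0.02,"tz": 0,"fingers": 1},
    {"ax": 0,"ay": 0,"az": 0,"tx": 0.03,"ty": -0.01,"tz": 0,"fingers": 1},
    {"ax": 0,"ay": 0,"az": 0,"tx": 0,"ty": 0,"tz": 0,"fingers": 1},
    {"ax": 0,"ay": 0,"az": 0,"tx": 0,"ty": 0,"tz": 0,"fingers": 1},
    {"ax": 0,"ay": 0,"az": 0,"tx": 0,"ty": 0,"tz": 0,"fingers": 1},
  ],
)

```text
time: 26.6
tool_pos: [0.421, -0.0408, 0.2614]
eef_rot: [-0.0, 0.708, 0.706, -0.0]
wrist_force: [-0.1, -0.6, -0.0]
opening: 0.0001
```

```bash
python3 snap.py 11 260 430 80 320 170 510 100 290
python3 - <<'E'
from h import *
d=load("top11.npz");hsv=cv2.cvtColor(d["frame"],cv2.COLOR_RGB2HSV);H,S,V=[hsv[...,i].astype(int) for i in range(3)]
d0=load("top0.npz")
m=win(d,240,325,215,285)&(H>4)&(H<25)&(S>70); print("tray",rect(d,m,.016))
m=win(d,255,310,225,275)&(H>4)&(H<25)&(S>70); P=zpts(d,m); q=P[(P[:,2]>.036)]; print(np.median(q[:,2]),cv2.minAreaRect(q[:,:2].astype(np.float32)*1000))
m=win(d,478,500,195,245)&((H<8)|(H>172))&(S>150)&(V>90);p=zpts(d,m);print("bar",rect(d,m,.154),m.sum(),np.percentile(p[:,2],[10,50,90]))
h0=cv2.cvtColor(d0["frame"],cv2.COLOR_RGB2HSV).astype(int); m0=win(d,478,500,195,245)&((h0[...,0]<8)|(h0[...,0]>172))&(h0[...,1]>150)&(h0[...,2]>90)
p=zpts(d0,m0);print("bar0",np.percentile(p[:,2],[10,50,90]),"mask diff",(m^m0).sum())
df=(np.abs(d["frame"].astype(int)-d0["frame"]).sum(2)>60); v,u=np.nonzero(df); 
n,l,st,c=cv2.connectedComponentsWithStats(df.astype(np.uint8)); print([s.tolist() for s in st[1:] if s[4]>25])
E
```

```text
26.7 [ 0.421  -0.0407  0.2613] [-3.000e-04  7.077e-01  7.065e-01 -2.000e-04] [-0.34 -0.13  0.01] [-0.184 -0.246  1.586 -0.     1.803 -0.182]
tray ((448.1579284667969, 189.92462158203125), (180.42201232910156, 141.76112365722656), 80.96862030029297)
0.045555067122418524 ((449.9704284667969, 192.01254272460938), (83.7626724243164, 45.804656982421875), 81.2657699584961)
bar ((531.0867309570312, -367.4817810058594), (81.2935791015625, 15.66492748260498), 0.47698071599006653) 177 [0.15049611 0.15576493 0.15944417]
bar0 [0.1504678  0.15561364 0.16047342] mask diff 0
[[419, 210, 32, 18, 551], [332, 232, 91, 168, 7886], [267, 239, 32, 20, 480], [80, 329, 157, 71, 3567], [269, 385, 58, 15, 554]]
```

View pics/p11.png

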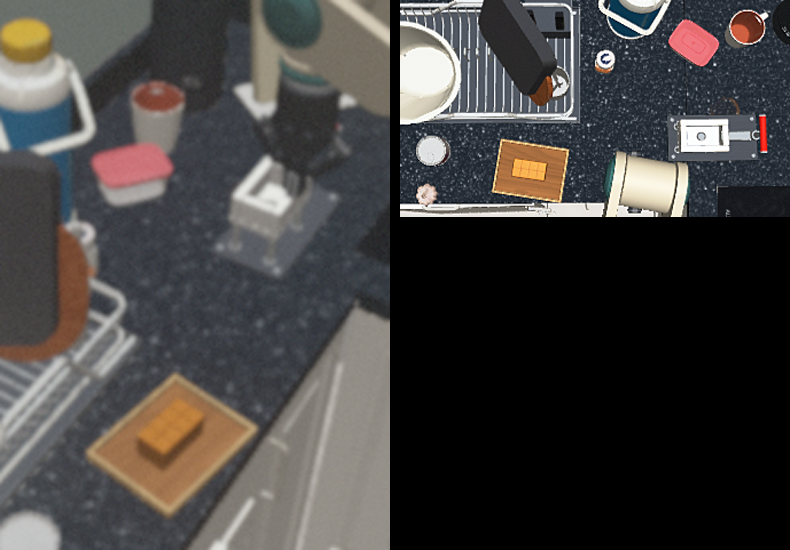

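The bar is back exactly where it started (no mask difference), and the block sits in the tray at (528,170) in the top view. The only changes from the first picture are the cavity, the block in the tray and the arm, so the bystanders haven't moved. The robot is clear of everything.

```bash
python3 -c "
from bench import ctrl
print(ctrl.job_done())"
```

```text
the job is handed in; nothing more can be done
None
```

I lifted the T-handle to its stop, set the sugar block in the tray, let go of it and pushed the handle fully back down. The job was handed in at about 26.7 s, and no verdict was reported.

**Last checks**
- **Block:** it lies flat, same side up. Its top is at 45.5 mm (46 mm expected), and it is 0.3° off the tray's long side and about 3 mm from the tray's centre.
- **Tray and other things:** the tray reads the same as at the start to within 0.3 mm. The other things show no change in the top view.
- **Handle:** the red bar's outline in the top view matches the first picture exactly, so it is fully down. Against the lower stop I pressed with about 21 N.
- **Robot:** it ended clear of everything. The highest vertical force I read was about 24 N, at the upper stop.

**What disagreed**
- **Fingertips:** they stood about 27 mm farther back than the stated 11 mm overhang. My first grip on the handle therefore closed just above the bar without gripping it. I measured the offset from the depth image, corrected for it and went on.
- **Grip openings:** they read 14 mm on the 16 mm bar and 45 mm on the 46 mm block.
- **Handle position:** the grip put the bar about 2 mm farther in -y than the picture had shown.

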